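Push a medicine bottle into its carton with the sliding cartoning jig

ROBOT

A 6-joint arm with a two-finger parallel gripper is mounted at the origin on the work surface. World frame = base frame: x ahead of the robot, y to its left, z up, the work surface at z = 0. Lengths are in mm, angles in rad, forces in N, time in s.
With the tool pointing down it reaches from about 350 to 875 mm from the base axis. Payload 4.2 kg.
Tool frame: the origin (TCP) lies between the finger pads; the fingertips stand 25 mm ahead of it and the grasp point (between the pads) lies 6 mm ahead of it; z points along the fingers, y is the line along which they close (so a half turn about z gives the same grasp; the last joint's range is limited). The gripper opens to 85 mm and grips with 20 to 120 N. Pads are 22 mm wide; open, the fingers measure 114 mm over their backs; the gripper's body (76 mm by 85 mm) begins 54 mm behind the grasp point. The pads swing forward as they close: fully open they stand 13 mm farther back than shut.
Start: joints at [1.605, 0.385, 0.008, 0, -1.194, -0.259], TCP at [139.288, 609.26, 256.312] pointing down, gripper open.
Joint ranges: [-3.14, 3.14], [-1.21, 2.06], [-1.07, 1.41], [-3.16, 2.05], [-2.99, -0.16], [-3.1, 3.1]. Speed limits (rad/s): [2.79, 2.79, 3.14, 3.14, 3.14, 3.14].

INTERFACE

Orientations are given as a unit quaternion [x, y, z, w].
In Python, from bench import read_state, get_image, job_done gives the robot as it stands.
- The arm moves only by the tool play_rows, never from a script. Its argument "series" is a list of rows, each a list of 6 numbers: the shift along the world's x, y, z in mm, then the turn, a rotation vector about the world's x, y, z in units of 6 degrees (1.0 is 6 degrees). A call has 1 to 20 rows; each row shifts and turns the commanded pose from where the row before left it; what a row does not reach is not made up. A row lasts 1/12 s, in which the tool goes at most 41.7 mm and 7.16 degrees, less where a joint would pass 70% of its speed; a pose out of reach is approached as far as the arm can. A call is refused whole if a number of a shift passes 41.7 or a number of a turn 1, either way. A call with a gripper value outside its range is refused whole. "gripper" is the opening, from 0 (shut) to 1 (fully open), set as the call begins (left out, the last holds). The fingers move at their own pace and stop on an object; the grip force is fixed at half the most. Time passes only in rows, so rows that do not move let the fingers close. It gives the time, the measured TCP pose, the force, the opening and the grip force at its end, in the units of the state.
- read_state(): the state, without advancing time (a new reading comes with each control period).
- get_image(name): name is "side" or "top" or "wrist"; returns a dict with "image" (420x560x3 uint8, red, green, blue), "fx", "fy", "cx", "cy" (pixels), "eye" and "rotation" of the camera in the world. Camera axes: x right, y down, z forward; pixel columns grow to the right and rows downward; lengths in mm; the calibration is good to about 2 mm. The wrist camera is an equidistant fisheye: a pixel r from the principal point sees the ray r / f radians off the axis. A picture is of the moment at which its call begins. There is no depth.
- job_done(): hands the job in; it is judged then, once.
The state is a dict: "clock": time; "joints": joint angles; "joint_vel": joint speeds; "joint_efforts": joint torques, N m; "position": TCP position; "ee_rot": TCP orientation; "contact_force": force on the tool from outside, world axes, zero at the start; "wrist_torque": the same for the moment, N m; "gripper_width": finger opening in mm; "grasp_force": force on a finger pad.
Only numpy, scipy, OpenCV 4.12 (cv2) and the standard library are available. Lean on these libraries where they do the work, as an engineer would, in place of code of your own. Each camera call takes 0.05 s, during which the arm holds its last target. There are 200 camera calls.

TASK

Box one bottle on the jig: draw the blue carriage fully back, gently lay the amber bottle from the sloping feeder on the jig's rails, cap towards the carriage, and let go. Slide the carriage to its front stop to push the bottle into the red carton, then draw it fully back again. Lift out the filled carton, keep it level and set it gently down flat near the middle of the grey tray, leaving the standing bottles and carton alone.

Things in the scene. Friction and masses are not known exactly. Their poses are not given: they have to be found in the camera images.
- jig: Fixed jig, base 430 x 80 x 12 mm (x = -230 to 200 mm). Origin at table level; x = push direction (carriage to carton, roughly to the robot's left), z up. Two 8 mm steel rails 26 mm apart, x = -210 to 55 mm. Carriage fully back: the rails are free from the ram at x = -85 mm to the carton's mouth at x = 58 mm. The carriage block is 66 mm wide, its top 75 mm above the table.
- load_place (a point): Loading place over the rails: jig x = 3 mm, y = 0, 57 mm above the table; axes as the jig's. A bottle lying on the rails centres itself with its axis at this height. Put bottle_mid here, the bottle's x axis opposite to jig x: the cap then clears the drawn-back ram by 17 mm and the base clears the carton's mouth by 16 mm.
- carriage (a joint): Carriage position along jig x, m: 0 at the rear stop, 0.147 at the front stop. Stays where left (friction about 2 N). Starts part-way forward, where the bottle would not fit. Its ram (black disc 32 mm across, at the bottle's axis height, face 50 mm ahead of the handle) ends 4 mm inside the carton's mouth, so draw it back before lifting the carton.
- handle (a point): Carriage handle: upright black round post, 24 mm in diameter, from 75 to 135 mm above the table. This point is on its axis, 113 mm above the table. It moves with the carriage and lies at jig x = -135 mm, y = 0 when the carriage is fully back. Pinch the post to move the carriage.
- feeder: Fixed sloping feeder on a grey foot 130 x 75 mm. Origin at table level below bottle_mid, z up. Its two rails (8 mm, 26 mm apart) rise at 35 degrees along its x axis, roughly away from the robot; blue lip at the low end. A gripper tilted 35 degrees, pointing down and along feeder +x, is square to the bottle; it closes along feeder y, where the barrel's sides are free.
- bottle_mid (a point): Middle of the loose bottle's amber barrel, on its axis; starts in the feeder 115 mm above the table, base low, cap high. 110 mm long in all, about 0.16 kg; barrel 44 mm in diameter and 78 mm long, then a shoulder and a white cap 28 mm across. x axis towards the cap: base 39 mm behind this point, cap end 71 mm ahead.
- bottle_cap (a point): Centre of the outer end of that bottle's white cap, 71 mm from bottle_mid along the bottle's x axis.
- carton_mid (a point): Centre of the loose red carton (white band) in the jig's nest, 58 mm above the table. 120 long (x) x 56 (y) x 56 mm (z up), 3 mm walls, 0.06 kg. Open end at x = -60 mm, facing the carriage; far end closed. Bottle pushed home: bottle_mid at x = +15 mm. Blue corner guides and end stop reach 54 mm above the table; none beside its middle 70 mm. Grip across the width, 10 mm above centre.
- tray: Fixed grey open tray, outside 160 (x) x 200 (y) x 35 mm high, walls and floor 5 mm. Origin at table level under its centre, z up. Tray and feeder change places from run to run. A carton lying in it has its centre 33 mm above the table.
- spare_a: Standing amber bottle, 110 mm high, 44 mm in diameter, a bystander. Origin at the centre of its underside.
- spare_b: Another standing amber bottle of the same size, a bystander. Origin at the centre of its underside.
- packed: Standing closed red carton with a white band, 56 x 56 x 120 mm, a bystander. Origin at the centre of its underside.

How it is judged:
By the outcome, as a careful person would: the job done as asked, in the order asked, and still so for the second after the job is handed in, with the robot touching nothing.
It also fails if it takes over 72 s, if anything falls off the work surface, if the arm or the gripper's body presses on something with over 40 N, if the wrist force passes 120 N, or if a joint passes its speed limit or range.

## Working session

There is one attempt and no reset: what is moved stays moved. The work goes in short steps, Python scripts to look and compute and a tool call to move; the robot and the scene stay as the last step left them, time stands still between calls to the robot, and variables do not carry over. Pictures are saved under pics/ and viewed, at most 10 in all, crops included, and the job is handed in when it is done.

Besides the shell and the picture viewer there is one more tool, called after "Request:" by a JSON object that holds its "op" and its "data", one argument or row to a line. play_rows: Moves the arm, as the interface text tells. Its arguments: {"type":"object","properties":{"series":{"type":"array","items":{"type":"array","items":{"type":"number"}}},"gripper":{"type":"number"}},"required":["series"]}

```bash
mkdir -p pics; ls; python3 - <<'E'
from bench import *
import cv2,pickle
s=read_state();print(s)
for n in("top","side"):
    d=get_image(n);cv2.imwrite(f"pics/{n}0.png",d["image"][:,:,::-1]);pickle.dump(d,open(f"{n}0.pkl","wb"))
    print(n,{k:v for k,v in d.items() if k!="image"})
E
```

```text
pics
{'clock': 0.0, 'joints': array([ 1.60463577e+00,  3.85552757e-01,  6.64200156e-03, -4.66667602e-04,
       -1.19399664e+00, -2.58575649e-01]), 'joint_vel': array([ 7.19049428e-05, -8.36577094e-04, -4.91560228e-04, -2.29164067e-03,
        1.74613624e-03, -1.11338383e-04]), 'joint_efforts': array([ 9.92961805e-05, -3.92292845e+01,  1.88398612e+01,  4.18625280e+00,
       -4.58580122e-03, -1.64324724e-06]), 'position': array([139.16456729, 608.77726059, 255.23494218]), 'ee_rot': array([ 9.93683112e-01, -1.12217254e-01, -6.07819776e-05,  1.07587008e-03]), 'contact_force': array([ 0.63290134,  0.30007043, -0.453409  ]), 'wrist_torque': array([0.00454065, 0.00908678, 0.0311442 ]), 'grasp_force': 0.0, 'gripper_width': 85.23938330020901}
top {'fx': 478.83541988270025, 'fy': 478.83541988270025, 'cx': 272.9864912964832, 'cy': 213.65579970050007, 'eye': array([ 422.55874329,   10.85825838, 1271.82191825]), 'rotation': array([ 0.70720315, -0.70478749,  0.04167685, -0.03743447])}
side {'fx': 393.423459500397, 'fy': 393.423459500397, 'cx': 272.74479228495295, 'cy': 209.2013160652206, 'eye': array([189.72133392, 576.51405684, 789.34096451]), 'rotation': array([-0.25845439,  0.88744858, -0.36363644,  0.11577945])}
```

View pics/top0.png

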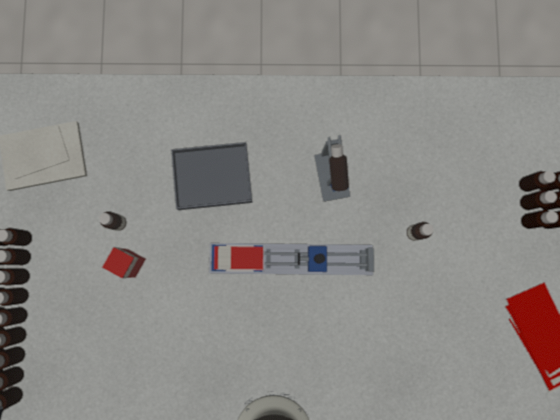

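View pics/side0.png

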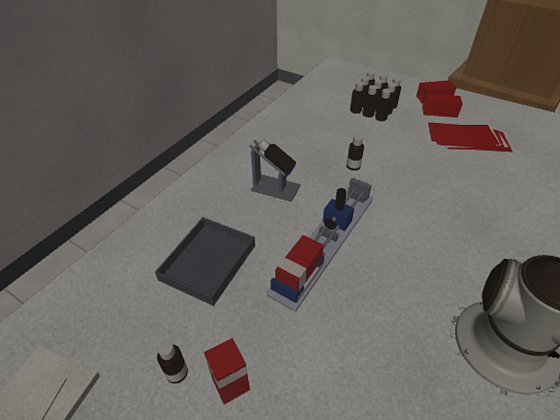

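Top view: tray about (212,176), feeder with bottle about (338,165), its cap up in the picture, jig from (210,258) to (374,258), handle at (319,258), carton at (238,258). The side view agrees. I'll enlarge the middle of the top view to read edges.

```bash
cat > h.py <<'E'
import numpy as np,pickle,cv2
from scipy.spatial.transform import Rotation as R
def ray(d,u,v,fish=False):
    p=np.array([(u-d["cx"])/d["fx"],(v-d["cy"])/d["fy"]])
    if fish:
        r=np.hypot(*p);c=np.r_[p/max(r,1e-9)*np.sin(r),np.cos(r)]
    else: c=np.r_[p,1]
    return R.from_quat(d["rotation"]).apply(c)
def at(d,u,v,z,fish=False):
    w=ray(d,u,v,fish);e=np.array(d["eye"]);return e+w*(z-e[2])/w[2]
def proj(d,P,fish=False):
    c=R.from_quat(d["rotation"]).inv().apply(np.asarray(P,float)-d["eye"])
    if fish:
        t=np.arctan2(np.hypot(*c[:2]),c[2]);q=c[:2]/np.hypot(*c[:2])*t
    else: q=c[:2]/c[2]
    return np.array([d["cx"]+d["fx"]*q[0],d["cy"]+d["fy"]*q[1]])
def ld(n): return pickle.load(open(n+".pkl","rb"))
def snap(n,f):
    from bench import get_image
    d=get_image(n);pickle.dump(d,open(f+".pkl","wb"));cv2.imwrite(f"pics/{f}.png",d["image"][:,:,::-1]);return d
E
python3 - <<'E'
from h import *
d=ld("top0");im=d["image"][:,:,::-1]
c=cv2.resize(im[130:280,165:385],None,fx=3.6,fy=3.6,interpolation=cv2.INTER_CUBIC)
cv2.imwrite("pics/c.png",np.clip(c*1.6,0,255).astype('uint8'))
for n,u,v,z in [("jigL",210,258,12),("jigR",374,258,12),("handle",319,258,135),("tray",212,176,35)]: print(n,at(d,u,v,z).round())
E
```

```text
jigL [447. 168.  12.]
jigR [ 448. -262.   12.]
handle [ 445. -105.  135.]
tray [660. 164.  35.]
```

View pics/c.png

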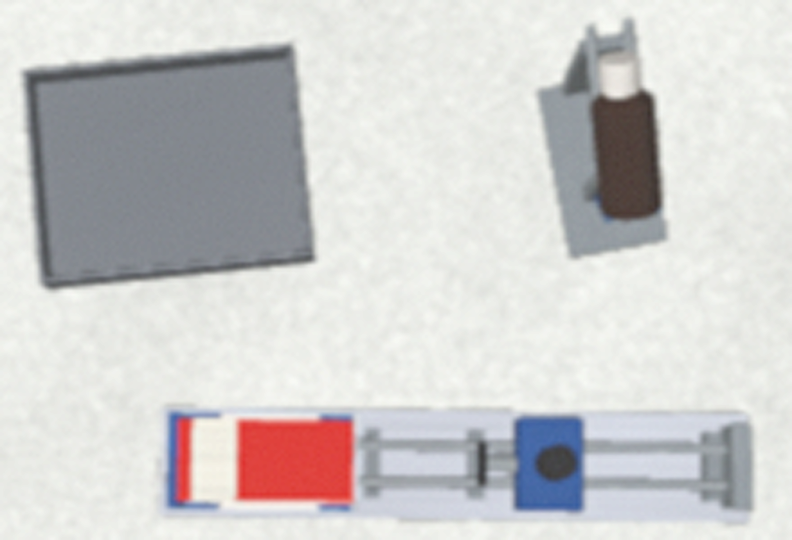

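```bash
python3 - <<'E'
from h import *
d=ld("top0")
def P(u,v,z): return at(d,(u+.5)/3.6+165-.5,(v+.5)/3.6+130-.5,z)
a=P(751,467,12);b=P(166,461,12);v=b-a
print("jig ends",a.round(1),b.round(1),np.linalg.norm(v),"yaw",np.degrees(np.arctan2(v[1],v[0])))
print("jig origin",(a+v*230/430).round(1))
print("rails yaw",[np.degrees(np.arctan2(*( (P(362,y0,57-17)-P(715,y1,57-17))[[1,0]]))).round(2) for y0,y1 in((441,447),(482,484))])
c=[P(*q,86) for q in((178,418),(354,417),(354,500),(178,503))];print("carton",np.mean(c,0).round(1),np.linalg.norm(c[0]-c[1]),np.linalg.norm(c[1]-c[2]))
print("handle",P(556,463,135).round(1))
t=[P(*q,35) for q in((24,70),(293,45),(314,260),(46,286))];print("tray",np.mean(t,0).round(1),[np.linalg.norm(t[i]-t[i-1]).round() for i in range(4)],np.degrees(np.arctan2(*(t[0]-t[3])[[1,0]])))
print("bottle", P(629,153,115).round(1), P(617,58,158).round(1),P(632,205,93).round(1))
f=[P(*q,6) for q in((540,92),(575,257),(666,238))];print("foot",[x.round(1) for x in f],np.degrees(np.arctan2(*(f[0]-f[1])[[1,0]])),np.linalg.norm(f[0]-f[1]),np.linalg.norm(f[2]-f[1]))
E
```

```text
jig ends [ 444.5 -259.8   12. ] [447.5 166.1  12. ] 425.97451941233567 yaw 89.59771540362235
jig origin [446.1 -32.   12. ]
rails yaw [np.float64(89.22), np.float64(89.86)]
carton [447.4  88.6  86. ] 120.82109348401394 56.65326811767936
handle [ 444.6 -105.2  135. ]
tray [662.1 164.6  35. ] [np.float64(161.0), np.float64(198.0), np.float64(160.0), np.float64(194.0)] 7.2030248048283685
bottle [ 655.9 -158.7  115. ] [ 711.  -145.2  158. ] [ 623.7 -163.5   93. ]
foot [array([ 724.1, -108.5,    6. ]), array([ 599.3, -133.6,    6. ]), array([ 613.8, -201.4,    6. ])] 11.395502689819928 127.2514832566808 69.30572361781718
```

Jig origin ≈(446,-32), yaw ≈90°. Handle ≈(445,-105), rear target y ≈-167. Bottle ≈(656,-159), yaw ≈12°. Tray ≈(662,165), yaw 7°. Sizes agree with those given. Next I move above the handle.

Request:
{"op": "play_rows", "data": {
  "series": [
    [26,-31,0,0,0,0.22],
    [26,-31,0,0,0,0.22],
    [26,-31,0,0,0,0.22],
    [26,-31,0,0,0,0.22],
    [26,-31,0,0,0,0.22],
    [26,-31,0,0,0,0.22],
    [26,-31,0,0,0,0.22],
    [26,-31,0,0,0,0.22],
    [26,-31,0,0,0,0.22],
    [26,-31,0,0,0,0.22],
    [4.5,-40,-3.5,0,0,0],
    [4.5,-40,-3.5,0,0,0],
    [4.5,-40,-3.5,0,0,0],
    [4.5,-40,-3.5,0,0,0],
    [4.5,-40,-3.5,0,0,0],
    [4.5,-40,-3.5,0,0,0],
    [4.5,-40,-3.5,0,0,0],
    [4.5,-40,-3.5,0,0,0],
    [4.5,-40,-3.5,0,0,0],
    [4.5,-40,-3.5,0,0,0]
  ],
  "gripper": 1
}}

```text
clock: 1.77
position: [443.8, -102.7, 221.1]
ee_rot: [1.0, 0.003, 0.0, -0.0]
contact_force: [1.5, 1.2, 0.6]
gripper_width: 85.4
grasp_force: 0.0
```

Request:
{"op": "play_rows", "data": {
  "series": [
    [0,0,0,0,0,0],
    [0,0,0,0,0,0]
  ]
}}

```text
clock: 1.93
position: [443.6, -102.8, 220.6]
ee_rot: [1.0, 0.0, -0.001, 0.0]
contact_force: [0.3, 1.2, -0.4]
gripper_width: 85.3
grasp_force: 0.0
```

```bash
python3 - <<'E'
from h import *
from bench import read_state
d=snap("wrist","w1");s=read_state()
print(s["position"],R.from_quat(s["ee_rot"]).as_matrix().round(3),s["joints"].round(2),d["eye"],d["fx"],d["cx"],d["cy"])
E
```

```text
[ 443.85390285 -101.52651902  220.83138371] [[ 1.     0.003 -0.001]
 [ 0.003 -1.     0.   ]
 [-0.001 -0.    -1.   ]] [ 0.13  0.13 -0.44 -0.   -1.    1.44] [ 522.57148913 -102.69285474  339.31405535] 325.19226210127806 282.56428768127364 210.4683551893211
```

View pics/w1.png

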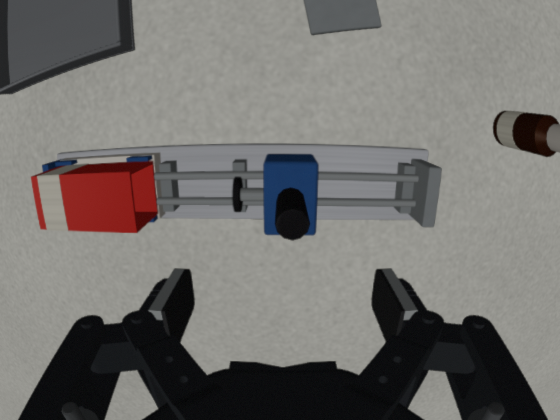

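The wrist view shows the carriage with the black post top at about (292,222), the carton mouth near column 155 and the fingers at the bottom. I'll check the post and carton positions from here.

```bash
python3 - <<'E'
from h import *
d=ld("w1")
print("post",at(d,292,222,135,1).round(1))
for q in((137,231),(156,163),(40,176),(48,229)): print(q,at(d,*q,86,1).round(1))
for q in((427,150),(58,153)): print(q,at(d,*q,12,1).round(1))
E
```

```text
post [ 447.9 -109.1  135. ]
(137, 231) [420.4  28.2  86. ]
(156, 163) [481.3   2.1  86. ]
(40, 176) [475.2 134.5  86. ]
(48, 229) [419.8 137.3  86. ]
(427, 150) [ 484.6 -258.4   12. ]
(58, 153) [488.2 166.8  12. ]
```

Request:
{"op": "play_rows", "data": {
  "series": [
    [1,-2.5,-15,0,0,0],
    [1,-2,-25,0,0,0],
    [0,0,-25,0,0,0],
    [0,0,-22,0,0,0],
    [0,0,-15,0,0,0],
    [0,0,0,0,0,0]
  ]
}}

```text
clock: 2.48
position: [444.2, -103.7, 116.6]
ee_rot: [1.0, 0.004, -0.003, 0.0]
contact_force: [-0.3, 0.3, -0.2]
gripper_width: 85.4
grasp_force: 0.0
```

Request:
{"op": "play_rows", "data": {
  "series": [
    [0,0,0,0,0,0],
    [0,0,0,0,0,0],
    [0,0,0,0,0,0],
    [0,0,0,0,0,0],
    [0,0,0,0,0,0],
    [0,0,0,0,0,0],
    [0,0,0,0,0,0],
    [0,0,0,0,0,0]
  ],
  "gripper": 0.1
}}

```text
clock: 3.15
position: [447.0, -105.3, 120.6]
ee_rot: [1.0, 0.003, 0.001, 0.0]
contact_force: [-0.8, 0.2, 5.8]
gripper_width: 22.8
grasp_force: 58.4
```

Request:
{"op": "play_rows", "data": {
  "series": [
    [0,-8,0,0,0,0],
    [0,-12,0,0,0,0],
    [0,-12,0,0,0,0],
    [0,-10,0,0,0,0],
    [0,-6,0,0,0,0],
    [0,-4,0,0,0,0],
    [0,-2,0,0,0,0],
    [0,-1.5,0,0,0,0],
    [0,-1.5,0,0,0,0],
    [0,0,0,0,0,0]
  ]
}}

```text
clock: 3.98
position: [446.5, -162.6, 120.6]
ee_rot: [1.0, 0.003, 0.001, 0.0]
contact_force: [-2.3, 0.0, 6.4]
gripper_width: 22.3
grasp_force: 58.6
```

Request:
{"op": "play_rows", "data": {
  "series": [
    [0,-1,0,0,0,0],
    [0,-1,0,0,0,0],
    [0,0,0,0,0,0]
  ]
}}

```text
clock: 4.23
position: [446.5, -164.4, 120.6]
ee_rot: [1.0, 0.003, 0.001, 0.0]
contact_force: [-1.9, 0.4, 5.9]
gripper_width: 22.7
grasp_force: 58.6
```

Request:
{"op": "play_rows", "data": {
  "series": [
    [0,-1,0,0,0,0],
    [0,-1,0,0,0,0],
    [0,0,0,0,0,0]
  ]
}}

```text
clock: 4.48
position: [446.5, -165.4, 120.6]
ee_rot: [1.0, 0.003, 0.001, -0.001]
contact_force: [-3.0, 7.7, 8.1]
gripper_width: 22.5
grasp_force: 58.9
```

Request:
{"op": "play_rows", "data": {
  "series": [
    [0,-1,0,0,0,0],
    [0,0,0,0,0,0]
  ]
}}

```text
clock: 4.65
position: [446.5, -165.5, 120.6]
ee_rot: [1.0, 0.003, 0.001, -0.001]
contact_force: [-3.5, 12.2, 9.3]
gripper_width: 22.9
grasp_force: 59.2
```

Request:
{"op": "play_rows", "data": {
  "series": [
    [0,1.5,0,0,0,0],
    [0,0,0,0,0,0],
    [0,0,0,0,0,0],
    [0,0,0,0,0,0],
    [0,0,5,0,0,0],
    [0,0,15,0,0,0],
    [0,0,30,0,0,0.4],
    [0,0,35,0,0,0.4],
    [5,0,25,0,0,0.4],
    [15,-1,0,0,0,0.4],
    [20,-1,0,0,0,0.4],
    [20,-1,0,0.152,-0.713,0],
    [20,-1,0,0.152,-0.713,0],
    [20,-1,-3,0.152,-0.713,0],
    [20,-1,-4,0.152,-0.713,0],
    [15,-1,-5,0.152,-0.713,0],
    [8,0,-5,0.152,-0.713,0],
    [0,0,-3,0.152,-0.713,0],
    [0,0,0,0.152,-0.713,0],
    [0,0,0,0,0,0]
  ],
  "gripper": 1
}}

```text
clock: 6.32
position: [587.4, -173.2, 208.2]
ee_rot: [0.949, 0.1, 0.299, -0.032]
contact_force: [-0.6, 0.0, 0.3]
gripper_width: 85.5
grasp_force: 0.0
```

```bash
python3 - <<'E'
from h import *
from bench import read_state
d=snap("wrist","w2");s=read_state()
print(s["position"].round(1),R.from_quat(s["ee_rot"]).as_matrix().round(3),s["joints"].round(2))
# predicted bottle outline, overlay
def over(m,yaw):
    a=np.radians(yaw);e=np.radians(35);ax=np.array([np.cos(e)*np.cos(a),np.cos(e)*np.sin(a),np.sin(e)]);y=np.array([-np.sin(a),np.cos(a),0]);z=np.cross(ax,y)
    im=d["image"][:,:,::-1].copy()
    for t,r in((-39,22),(39,22),(71,14)):
        pts=[proj(d,np.array(m)+ax*t+r*(y*np.cos(p)+z*np.sin(p)),1) for p in np.linspace(0,2*np.pi,40)]
        cv2.polylines(im,[np.int32(np.round(pts))],True,(0,255,0),1)
    return im
im=over((656,-159,115),12);cv2.imwrite("pics/w2o.png",np.clip(im*1.5,0,255).astype('uint8'))
E
```

```text
[ 588.5 -173.6  209.2] [[ 0.802  0.21   0.56 ]
 [ 0.174 -0.978  0.119]
 [ 0.572  0.002 -0.82 ]] [-0.14  0.24 -0.31 -0.43 -0.48  2.25]
```

View pics/w2o.png

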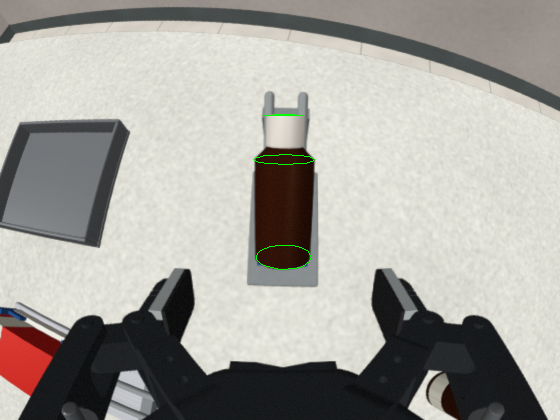

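The overlay lies on the bottle's outline: barrel (254–314, 150–268), cap end at row 115. The estimate holds, so I advance along the tool axis and close.

Request:
{"op": "play_rows", "data": {
  "series": [
    [4,0.8,-5.5,0,0,0],
    [9,2,-12.5,0,0,0],
    [10,2.2,-14,0,0,0],
    [10,2.2,-14,0,0,0],
    [10,2.2,-14,0,0,0],
    [10,2.2,-14,0,0,0],
    [7,1.6,-10,0,0,0],
    [4,0.8,-5,0,0,0],
    [0,0,0,0,0,0],
    [0,0,0,0,0,0]
  ]
}}

```text
clock: 7.2
position: [653.6, -158.6, 120.3]
ee_rot: [0.948, 0.103, 0.299, -0.031]
contact_force: [0.6, -0.5, 0.4]
gripper_width: 85.2
grasp_force: 0.0
```

Request:
{"op": "play_rows", "data": {
  "series": [
    [0,0,0,0,0,0],
    [0,0,0,0,0,0],
    [0,0,0,0,0,0],
    [0,0,0,0,0,0],
    [0,0,0,0,0,0],
    [0,0,0,0,0,0],
    [0,0,0,0,0,0]
  ],
  "gripper": 0.3
}}

```text
clock: 7.78
position: [653.2, -159.5, 121.8]
ee_rot: [0.948, 0.102, 0.3, -0.03]
contact_force: [-5.3, -0.8, 6.2]
gripper_width: 42.6
grasp_force: 60.4
```

```bash
python3 - <<'E'
from bench import read_state
from h import *
s=read_state();m=R.from_quat(s["ee_rot"]).as_matrix()
print(s["position"],m.round(3),s["gripper_width"],s["grasp_force"],s["position"]+6*m[:,2])
E
```

```text
[ 653.15812286 -159.47486373  121.76325475] [[ 0.799  0.212  0.563]
 [ 0.175 -0.977  0.119]
 [ 0.575  0.004 -0.818]] 42.55694311200448 60.40549628035933 [ 656.53325568 -158.76260942  116.85396027]
```

Request:
{"op": "play_rows", "data": {
  "series": [
    [-2,-0.4,3,0,0,0],
    [-5,-1,7,0,0,0],
    [-8,-1.7,11.5,0,0,0],
    [-9,-2,13,0,0,0],
    [-9,-2,13,0,0,0],
    [-8,0,8,-0.152,0.713,0],
    [-8,0,5,-0.152,0.713,0],
    [-8,2,4,-0.152,0.713,0],
    [-8,4,0,-0.152,0.713,0],
    [-8,5,0,-0.152,0.713,0],
    [-8,6,0,-0.152,0.713,0],
    [-8,7,0,-0.152,0.713,0],
    [-8,7,0,-0.152,0.713,0],
    [-7,7,0,0,0,-0.9],
    [-7,7,0,0,0,-0.9],
    [-7,7,0,0,0,-0.9],
    [-7,7,0,0,0,-0.9],
    [-7,7,0,0,0,-0.9],
    [-7,7,0,0,0,-0.9],
    [-7,7,0,0,0,-0.9]
  ]
}}

```text
clock: 9.45
position: [505.8, -85.6, 184.5]
ee_rot: [0.975, -0.223, -0.001, 0.0]
contact_force: [-0.3, -1.0, -2.1]
gripper_width: 42.5
grasp_force: 61.6
```

Request:
{"op": "play_rows", "data": {
  "series": [
    [-6,6,0,0,0,-0.9],
    [-6,6,0,0,0,-0.9],
    [-6,6,0,0,0,-0.9],
    [-6,6,0,0,0,-0.9],
    [-6,6,0,0,0,-0.9],
    [-6,6,0,0,0,-0.9],
    [-6,6,0,0,0,-0.9],
    [-6,6,0,0,0,-0.9],
    [-4,4,0,0,0,-0.9],
    [-2,2,0,0,0,-0.9],
    [0,0,0,0,0,-0.7],
    [0,0,0,0,0,0],
    [0,0,0,0,0,0]
  ]
}}

```text
clock: 10.53
position: [452.7, -31.9, 184.7]
ee_rot: [0.746, -0.666, -0.0, 0.0]
contact_force: [0.1, 0.4, -2.0]
gripper_width: 42.2
grasp_force: 61.6
```

```bash
python3 - <<'E'
from bench import read_state
from h import *
d=snap("wrist","w3")
s=read_state();m=R.from_quat(s["ee_rot"]).as_matrix()
print(s["position"],m.round(3),s["gripper_width"],s["joints"].round(2))
p=s["position"]+6*m[:,2]
im=d["image"][:,:,::-1].copy()
for mid,c in((p,(0,255,0)),((446.5,-27.5,57),(255,255,0))):
  ax=-np.array([0,1,0]) if c[0] else m[:,0]
  y=m[:,1];z=np.cross(ax,y)
  for t,r in((-39,22),(39,22),(71,14)):
    pts=[proj(d,np.array(mid)+ax*t+r*(y*np.cos(q)+z*np.sin(q)),1) for q in np.linspace(0,2*np.pi,40)]
    cv2.polylines(im,[np.int32(np.round(pts))],True,c,1)
cv2.imwrite("pics/w3o.png",np.clip(im*1.5,0,255).astype('uint8'))
E
```

```text
[452.83480648 -31.94137094 184.72709035] [[ 0.112 -0.994 -0.001]
 [-0.994 -0.112 -0.   ]
 [ 0.     0.001 -1.   ]] 42.224660492084624 [ 0.29  0.17 -0.5  -0.   -0.91 -0.18]
```

View pics/w3o.png

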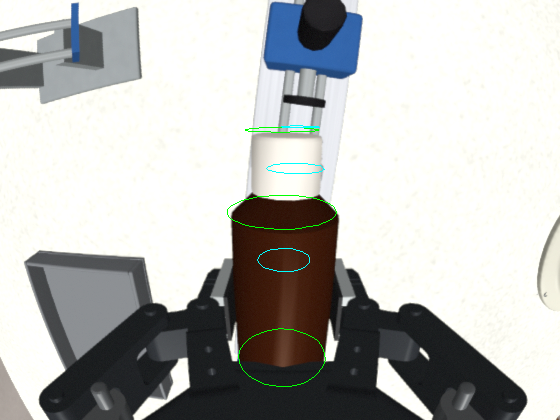

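The view shows the bottle square in the pads, barrel 232–338 wide, cap end at row 133 and the ram beyond it. Next is the last 7° of yaw, then the descent.

Request:
{"op": "play_rows", "data": {
  "series": [
    [-2,1.5,-5,0,0,-0.4],
    [-2,1.5,-12,0,0,-0.4],
    [-2,1.5,-18,0,0,-0.32],
    [0,0,-18,0,0,0],
    [0,0,-18,0,0,0],
    [0,0,-16,0,0,0],
    [0,0,-12,0,0,0],
    [0,0,-6,0,0,0],
    [0,0,-3,0,0,0],
    [0,0,0,0,0,0],
    [0,0,0,0,0,0]
  ]
}}

```text
clock: 11.5
position: [447.8, -27.3, 77.3]
ee_rot: [-0.705, 0.709, -0.0, 0.0]
contact_force: [0.7, 0.2, -1.8]
gripper_width: 42.4
grasp_force: 61.6
```

```bash
python3 - <<'E'
from bench import read_state
from h import *
P=[]
s=read_state();m=R.from_quat(s["ee_rot"]).as_matrix()
print(s["position"],m.round(3),s["contact_force"])
E
```

```text
[447.78393193 -27.27334476  77.27633394] [[-0.006 -1.     0.001]
 [-1.     0.006  0.   ]
 [-0.    -0.001 -1.   ]] [ 0.72222607  0.19160249 -1.75231171]
```

Request:
{"op": "play_rows", "data": {
  "series": [
    [-0.5,0,-3,0,0,0],
    [0,0,-3,0,0,0],
    [0,0,-2.5,0,0,0],
    [0,0,-1.5,0,0,0],
    [0,0,0,0,0,0],
    [0,0,0,0,0,0]
  ]
}}

```text
clock: 12.0
position: [446.8, -27.4, 66.8]
ee_rot: [-0.705, 0.71, 0.0, -0.0]
contact_force: [-0.5, 0.0, -1.5]
gripper_width: 42.0
grasp_force: 61.6
```

Request:
{"op": "play_rows", "data": {
  "series": [
    [0,0,-1,0,0,0],
    [0,0,0,0,0,0]
  ]
}}

```text
clock: 12.17
position: [446.8, -27.3, 65.8]
ee_rot: [-0.705, 0.71, -0.0, 0.0]
contact_force: [-0.0, -0.1, -2.3]
gripper_width: 42.4
grasp_force: 61.6
```

Request:
{"op": "play_rows", "data": {
  "series": [
    [0,0,-1,0,0,0],
    [0,0,0,0,0,0]
  ]
}}

```text
clock: 12.33
position: [447.0, -27.3, 64.8]
ee_rot: [-0.705, 0.71, -0.0, 0.0]
contact_force: [0.3, 0.3, -1.2]
gripper_width: 42.1
grasp_force: 61.7
```

Request:
{"op": "play_rows", "data": {
  "series": [
    [0,0,-1,0,0,0],
    [0,0,0,0,0,0]
  ]
}}

```text
clock: 12.5
position: [447.2, -27.3, 64.4]
ee_rot: [-0.705, 0.709, -0.0, 0.0]
contact_force: [-1.6, -0.1, 3.5]
gripper_width: 42.4
grasp_force: 62.0
```

Request:
{"op": "play_rows", "data": {
  "series": [
    [0,0,-1,0,0,0],
    [0,0,0,0,0,0]
  ]
}}

```text
clock: 12.67
position: [447.3, -27.4, 64.3]
ee_rot: [-0.705, 0.709, -0.001, 0.0]
contact_force: [-3.5, 0.6, 12.0]
gripper_width: 42.0
grasp_force: 62.6
```

In contact with the rails. I ease off, open and rise.

Request:
{"op": "play_rows", "data": {
  "series": [
    [0,0,0.8,0,0,0],
    [0,0,0,0,0,0]
  ]
}}

```text
clock: 12.83
position: [447.3, -27.3, 64.4]
ee_rot: [-0.705, 0.709, -0.0, 0.0]
contact_force: [-1.4, -0.4, 6.4]
gripper_width: 42.6
grasp_force: 62.3
```

Request:
{"op": "play_rows", "data": {
  "series": [
    [0,0,0,0,0,0],
    [0,0,0,0,0,0],
    [0,0,0,0,0,0],
    [0,0,0,0,0,0],
    [0,0,0,0,0,0],
    [0,0,0,0,0,0],
    [0,0,8,0,0,0],
    [0,0,18,0,0,0],
    [0,0,28,0,0,0],
    [0,0,28,0,0,0],
    [0,0,28,0,0,0],
    [0,0,10,0,0,0],
    [0,0,0,0,0,0]
  ],
  "gripper": 1
}}

```text
clock: 13.92
position: [448.5, -27.0, 187.2]
ee_rot: [-0.705, 0.709, -0.002, 0.003]
contact_force: [-0.0, -0.1, -1.1]
gripper_width: 85.2
grasp_force: 0.0
```

```bash
python3 - <<'E'
from h import *
d=snap("wrist","w4")
im=d["image"][:,:,::-1].copy()
for mid in ((446.5,-27.5,57),):
  ax=-np.array([0,1,0]);y=np.array([1,0,0]);z=np.array([0,0,1])
  for t,r in((-39,22),(39,22),(71,14)):
    pts=[proj(d,np.array(mid)+ax*t+r*(y*np.cos(q)+z*np.sin(q)),1) for q in np.linspace(0,2*np.pi,40)]
    cv2.polylines(im,[np.int32(np.round(pts))],True,(0,255,0),1)
cv2.imwrite("pics/w4o.png",np.clip(im*1.5,0,255).astype('uint8'))
from bench import read_state
print(read_state()["position"])
E
```

```text
[447.29570521 -27.13942535 185.21839517]
```

View pics/w4o.png

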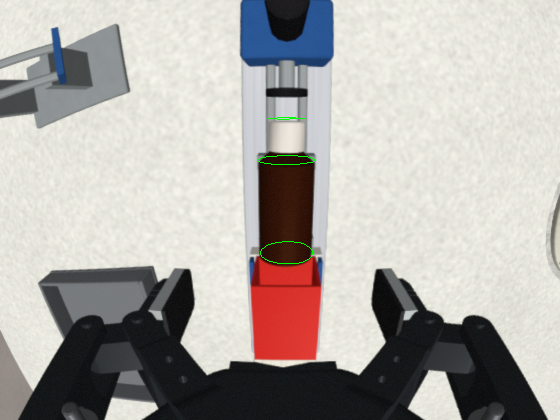

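The bottle lies centred on the rails at (286,210), clear of the ram (row 92) and of the carton's mouth. Next I turn back and pinch the handle.

Request:
{"op": "play_rows", "data": {
  "series": [
    [0,-4,0,0,0,0.935],
    [0,-7,0,0,0,0.935],
    [0,-9,0,0,0,0.935],
    [0,-10,0,0,0,0.935],
    [0,-10,0,0,0,0.935],
    [0,-10,0,0,0,0.935],
    [0,-10,0,0,0,0.935],
    [0,-10,0,0,0,0.935],
    [0,-10,0,0,0,0.935],
    [0,-10,0,0,0,0.935],
    [0,-10,0,0,0,0.935],
    [0,-10,0,0,0,0.935],
    [0,-9,0,0,0,0.935],
    [0,-9,0,0,0,0.935],
    [0,-6,0,0,0,0.935],
    [0,-4,0,0,0,0.935],
    [0,0,0,0,0,0],
    [0,0,0,0,0,0]
  ]
}}

```text
clock: 15.47
position: [446.0, -165.4, 182.5]
ee_rot: [1.0, -0.007, -0.001, -0.0]
contact_force: [-0.3, 0.8, 0.0]
gripper_width: 85.0
grasp_force: 0.0
```

Request:
{"op": "play_rows", "data": {
  "series": [
    [0,0,-8,0,0,0],
    [0,0,-16,0,0,0],
    [0,0,-18,0,0,0],
    [0,0,-14,0,0,0],
    [0,0,-8,0,0,0],
    [0,0,0,0,0,0]
  ]
}}

```text
clock: 15.97
position: [445.3, -165.0, 117.4]
ee_rot: [1.0, -0.006, -0.002, -0.0]
contact_force: [0.3, -0.1, 0.3]
gripper_width: 85.4
grasp_force: 0.0
```

Request:
{"op": "play_rows", "data": {
  "series": [
    [0,0,0,0,0,0],
    [0,0,0,0,0,0],
    [0,0,0,0,0,0],
    [0,0,0,0,0,0],
    [0,0,0,0,0,0],
    [0,0,0,0,0,0],
    [0,0,0,0,0,0],
    [0,0,0,0,0,0]
  ],
  "gripper": 0.1
}}

```text
clock: 16.63
position: [447.1, -165.3, 120.3]
ee_rot: [1.0, -0.006, 0.001, 0.0]
contact_force: [-0.8, 1.8, 5.3]
gripper_width: 22.7
grasp_force: 58.5
```

Request:
{"op": "play_rows", "data": {
  "series": [
    [0,2,0,0,0,0],
    [0,4,0,0,0,0],
    [0,4,0,0,0,0],
    [0,3,0,0,0,0],
    [0,2,0,0,0,0],
    [0,2,0,0,0,0],
    [0,2,0,0,0,0],
    [0,3,0,0,0,0],
    [0,4,0,0,0,0],
    [0,4,0,0,0,0],
    [0,4,0,0,0,0],
    [0,4,0,0,0,0],
    [0,4,0,0,0,0],
    [0,4,0,0,0,0]
  ]
}}

```text
clock: 17.8
position: [447.5, -119.8, 120.4]
ee_rot: [1.0, -0.005, 0.001, 0.001]
contact_force: [-0.0, -4.6, 4.5]
gripper_width: 22.6
grasp_force: 58.7
```

Request:
{"op": "play_rows", "data": {
  "series": [
    [0,4,0,0,0,0],
    [0,4,0,0,0,0],
    [0,4,0,0,0,0],
    [0,4,0,0,0,0],
    [0,4,0,0,0,0],
    [0,4,0,0,0,0],
    [0,4,0,0,0,0],
    [0,4,0,0,0,0],
    [0,4,0,0,0,0]
  ]
}}

```text
clock: 18.55
position: [447.7, -83.6, 120.3]
ee_rot: [1.0, -0.005, 0.001, 0.0]
contact_force: [-0.0, -4.9, 5.2]
gripper_width: 22.5
grasp_force: 58.6
```

Request:
{"op": "play_rows", "data": {
  "series": [
    [0,4,0,0,0,0],
    [0,4,0,0,0,0],
    [0,4,0,0,0,0],
    [0,4,0,0,0,0],
    [0,4,0,0,0,0],
    [0,4,0,0,0,0],
    [0,4,0,0,0,0],
    [0,4,0,0,0,0],
    [0,4,0,0,0,0],
    [0,4,0,0,0,0],
    [0,4,0,0,0,0],
    [0,3,0,0,0,0],
    [0,2,0,0,0,0],
    [0,1,0,0,0,0],
    [0,0,0,0,0,0]
  ]
}}

```text
clock: 19.8
position: [448.1, -32.9, 120.3]
ee_rot: [1.0, -0.005, 0.002, -0.0]
contact_force: [1.8, -0.8, 5.4]
gripper_width: 22.6
grasp_force: 58.7
```

Forces are low. About 14 mm remain to the front stop.

Request:
{"op": "play_rows", "data": {
  "series": [
    [-0.2,2,0,0,0,0],
    [-0.2,3,0,0,0,0],
    [-0.2,3,0,0,0,0],
    [-0.2,2,0,0,0,0],
    [0,1.5,0,0,0,0],
    [0,1,0,0,0,0],
    [0,0,0,0,0,0]
  ]
}}

```text
clock: 20.38
position: [448.2, -20.1, 120.4]
ee_rot: [1.0, -0.005, 0.002, -0.0]
contact_force: [4.2, -1.8, 3.8]
gripper_width: 22.5
grasp_force: 58.6
```

Request:
{"op": "play_rows", "data": {
  "series": [
    [0,1,0,0,0,0],
    [0,1,0,0,0,0],
    [0,0,0,0,0,0]
  ]
}}

```text
clock: 20.63
position: [448.2, -18.2, 120.4]
ee_rot: [1.0, -0.005, 0.003, -0.0]
contact_force: [4.4, -2.8, 3.1]
gripper_width: 22.6
grasp_force: 58.7
```

Request:
{"op": "play_rows", "data": {
  "series": [
    [0,1,0,0,0,0],
    [0,0.5,0,0,0,0],
    [0,0,0,0,0,0]
  ]
}}

```text
clock: 20.88
position: [448.2, -18.1, 120.4]
ee_rot: [1.0, -0.005, 0.002, 0.001]
contact_force: [7.5, -11.5, 2.2]
gripper_width: 23.0
grasp_force: 58.9
```

Front stop reached after 147 mm of travel. Now I draw it back.

Request:
{"op": "play_rows", "data": {
  "series": [
    [0,-3,0,0,0,0],
    [0,-6,0,0,0,0],
    [-0.1,-9,0,0,0,0],
    [-0.1,-11,0,0,0,0],
    [-0.1,-11,0,0,0,0],
    [-0.1,-11,0,0,0,0],
    [-0.1,-11,0,0,0,0],
    [-0.1,-11,0,0,0,0],
    [-0.1,-11,0,0,0,0],
    [-0.1,-11,0,0,0,0],
    [-0.1,-11,0,0,0,0],
    [-0.1,-11,0,0,0,0],
    [-0.1,-11,0,0,0,0],
    [-0.1,-8,0,0,0,0],
    [0,-5,0,0,0,0],
    [0,-3,0,0,0,0],
    [0,-2,0,0,0,0],
    [0,-1,0,0,0,0],
    [0,0,0,0,0,0]
  ]
}}

```text
clock: 22.47
position: [447.0, -164.3, 120.4]
ee_rot: [1.0, -0.005, 0.003, -0.0]
contact_force: [5.0, -0.7, 4.2]
gripper_width: 22.7
grasp_force: 59.3
```

Request:
{"op": "play_rows", "data": {
  "series": [
    [0,-1,0,0,0,0],
    [0,-1,0,0,0,0],
    [0,0,0,0,0,0]
  ]
}}

```text
clock: 22.72
position: [447.0, -165.4, 120.3]
ee_rot: [1.0, -0.005, 0.003, -0.001]
contact_force: [5.3, 5.3, 5.4]
gripper_width: 22.6
grasp_force: 59.5
```

Request:
{"op": "play_rows", "data": {
  "series": [
    [0,-1,0,0,0,0],
    [0,0,0,0,0,0],
    [0,1.5,0,0,0,0]
  ]
}}

```text
clock: 22.97
position: [447.0, -165.1, 120.4]
ee_rot: [1.0, -0.005, 0.003, -0.0]
contact_force: [6.2, -2.3, 2.6]
gripper_width: 22.3
grasp_force: 59.4
```

Request:
{"op": "play_rows", "data": {
  "series": [
    [0,0,0,0,0,0],
    [0,0,0,0,0,0],
    [0,0,0,0,0,0],
    [0,0,0,0,0,0],
    [0,0,5,0,0,0],
    [0,0,15,0,0,0],
    [0,0,25,0,0,0],
    [0,0,20,0,0,0],
    [0,5,5,0,0,-0.9],
    [0,12,0,0,0,-0.9],
    [0,18,0,0,0,-0.9],
    [0,18,0,0,0,-0.9],
    [0,18,0,0,0,-0.9],
    [0,18,0,0,0,-0.9],
    [0,18,0,0,0,-0.9],
    [0,18,0,0,0,-0.9],
    [0,18,0,0,0,-0.9],
    [0,18,0,0,0,-0.9],
    [0,18,0,0,0,-0.9],
    [0,18,0,0,0,-0.9]
  ],
  "gripper": 1
}}

```text
clock: 24.63
position: [444.3, 31.8, 189.8]
ee_rot: [0.84, -0.543, -0.0, 0.0]
contact_force: [-0.4, -0.2, -0.1]
gripper_width: 85.1
grasp_force: 0.0
```

Request:
{"op": "play_rows", "data": {
  "series": [
    [0,17,0,0,0,-0.9],
    [0,16,0,0,0,-0.9],
    [0,13,0,0,0,-0.9],
    [0,9,0,0,0,-0.9],
    [0,5,0,0,0,-0.6],
    [0,0,0,0,0,0],
    [0,0,0,0,0,0]
  ]
}}

```text
clock: 25.22
position: [444.5, 91.0, 189.7]
ee_rot: [-0.704, 0.71, 0.0, -0.0]
contact_force: [-0.8, -0.8, -0.1]
gripper_width: 85.6
grasp_force: 0.0
```

```bash
python3 - <<'E'
from h import *
from bench import read_state
d=snap("wrist","w5");s=read_state()
print(s["position"],R.from_quat(s["ee_rot"]).as_matrix().round(3),s["joints"].round(2))
im=d["image"][:,:,::-1].copy()
a=np.radians(89.6);ux=np.array([np.cos(a),np.sin(a),0]);uy=np.array([-ux[1],ux[0],0]);c=np.array([447.8,87.5,58])
for t in(-60,60):
  pts=[proj(d,c+ux*t+uy*p+np.array([0,0,q]),1) for p,q in((-28,-28),(28,-28),(28,28),(-28,28))]
  cv2.polylines(im,[np.int32(np.round(pts))],True,(0,255,0),1)
cv2.imwrite("pics/w5o.png",np.clip(im*1.5,0,255).astype('uint8'))
E
```

```text
[444.53267345  90.81694995 189.61759303] [[-0.01  -1.    -0.001]
 [-1.     0.01  -0.   ]
 [ 0.     0.001 -1.   ]] [ 0.56  0.16 -0.49 -0.   -0.92 -0.57]
```

View pics/w5o.png

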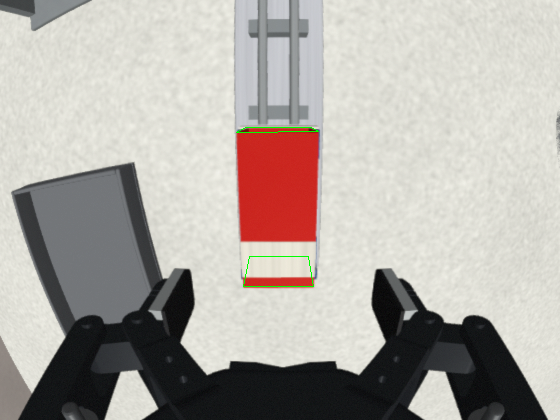

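The carton outline matches the prediction (mouth edge at row 130, far end at row 285) and the rails are empty. I descend to the grip.

Request:
{"op": "play_rows", "data": {
  "series": [
    [1,0.5,-8,0,0,0],
    [1,0.5,-17,0,0,0],
    [1,0.5,-20,0,0,0],
    [0,0,-20,0,0,0],
    [0,0,-20,0,0,0],
    [0,0,-15,0,0,0],
    [0,0,-10,0,0,0],
    [0,0,-5,0,0,0],
    [0,0,0,0,0,0]
  ]
}}

```text
clock: 26.02
position: [447.0, 91.8, 73.3]
ee_rot: [-0.703, 0.711, 0.0, -0.002]
contact_force: [-0.2, -0.4, -0.0]
gripper_width: 85.6
grasp_force: 0.0
```

Request:
{"op": "play_rows", "data": {
  "series": [
    [0,0,0,0,0,0],
    [0,0,0,0,0,0],
    [0,0,0,0,0,0],
    [0,0,0,0,0,0],
    [0,0,0,0,0,0],
    [0,0,0,0,0,0]
  ],
  "gripper": 0.5
}}

```text
clock: 26.52
position: [448.4, 93.0, 75.6]
ee_rot: [-0.703, 0.711, -0.0, 0.001]
contact_force: [-0.8, -0.1, 6.2]
gripper_width: 55.1
grasp_force: 64.9
```

Request:
{"op": "play_rows", "data": {
  "series": [
    [0,0,2,0,0,0],
    [0,0,3,0,0,0],
    [0,0,5,0,0,0],
    [0,0,7,0,0,0],
    [0,0,9,0,0,0],
    [0,0,11,0,0,0],
    [0,0,12,0,0,0],
    [0,0,12,0,0,0],
    [0,0,10,0,0,0],
    [0,0,5,0,0,0],
    [0,0,0,0,0,0]
  ]
}}

```text
clock: 27.43
position: [448.4, 93.0, 152.2]
ee_rot: [-0.703, 0.711, -0.0, 0.002]
contact_force: [0.2, -0.8, -3.5]
gripper_width: 55.5
grasp_force: 64.0
```

Request:
{"op": "play_rows", "data": {
  "series": [
    [5,2,0,0,0,0.1],
    [10,4,0,0,0,0.1],
    [14,5,0,0,0,0.1],
    [17,6,0,0,0,0.1],
    [18,6.5,0,0,0,0.1],
    [18,6.5,0,0,0,0.1],
    [18,6.5,0,0,0,0.1],
    [18,6.5,0,0,0,0.1],
    [18,6.5,0,0,0,0.1],
    [18,6.5,0,0,0,0.1],
    [17,6,0,0,0,0.1],
    [15,6,0,0,0,0.1],
    [12,4,0,0,0,0],
    [9,3,0,0,0,0],
    [5,2,0,0,0,0],
    [1,0,0,0,0,0],
    [0,0,0,0,0,0],
    [0,0,0,0,0,0]
  ]
}}

```text
clock: 28.93
position: [660.3, 169.4, 150.0]
ee_rot: [0.746, -0.665, -0.0, 0.001]
contact_force: [-0.4, -0.0, -3.1]
gripper_width: 55.3
grasp_force: 64.2
```

```bash
python3 - <<'E'
from h import *
from bench import read_state
d=snap("wrist","w6");t=snap("top","t6");e=snap("side","s6");s=read_state()
print(s["position"],R.from_quat(s["ee_rot"]).as_matrix().round(3),s["gripper_width"],s["contact_force"])
a=d["image"][60:400,80:480];b=cv2.resize(e["image"][170:320,120:320],None,fx=2,fy=2)
h=np.zeros((340,800,3),np.uint8);h[:,:400]=a;h[:300,400:]=b
cv2.imwrite("pics/m6.png",np.clip(h[:,:,::-1]*1.5,0,255).astype('uint8'))
E
```

```text
[660.38941659 169.50930969 150.79383484] [[ 0.114 -0.993 -0.   ]
 [-0.993 -0.114 -0.   ]
 [ 0.     0.    -1.   ]] 55.578979163900456 [ 0.35879013 -0.35422149 -2.88906847]
```

View pics/m6.png

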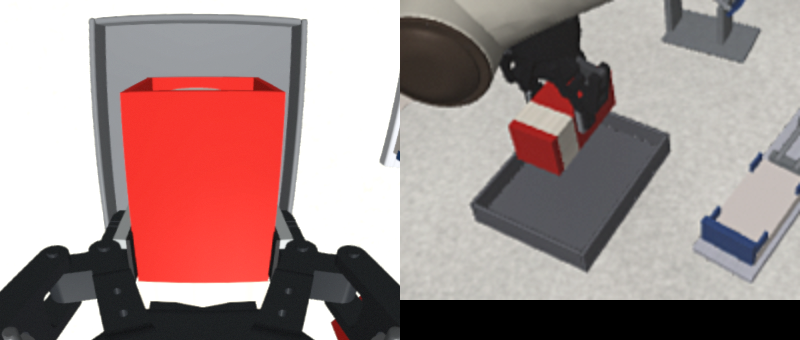

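The carton is level, aligned with the tray and centred over it, with the bottle's cap visible inside its mouth. I lower it.

Request:
{"op": "play_rows", "data": {
  "series": [
    [1,0,-4,0,0,0],
    [0,0,-8,0,0,0],
    [0,0,-12,0,0,0],
    [0,0,-14,0,0,0],
    [0,0,-14,0,0,0],
    [0,0,-14,0,0,0],
    [0,0,-12,0,0,0],
    [0,0,-8,0,0,0],
    [0,0,-5,0,0,0],
    [0,0,-3,0,0,0],
    [0,0,-2,0,0,0],
    [0,0,0,0,0,0],
    [0,0,0,0,0,0]
  ]
}}

```text
clock: 30.17
position: [662.2, 169.8, 55.3]
ee_rot: [0.746, -0.665, 0.0, -0.001]
contact_force: [0.1, -0.3, -2.3]
gripper_width: 55.5
grasp_force: 64.2
```

Request:
{"op": "play_rows", "data": {
  "series": [
    [0,0,-1,0,0,0],
    [0,0,-0.5,0,0,0],
    [0,0,0,0,0,0]
  ]
}}

```text
clock: 30.42
position: [661.9, 169.7, 53.4]
ee_rot: [0.746, -0.665, 0.0, -0.0]
contact_force: [0.2, -0.3, -2.8]
gripper_width: 55.3
grasp_force: 64.2
```

Request:
{"op": "play_rows", "data": {
  "series": [
    [0,0,-0.5,0,0,0],
    [0,0,-0.5,0,0,0],
    [0,0,0,0,0,0]
  ]
}}

```text
clock: 30.67
position: [661.7, 169.6, 52.0]
ee_rot: [0.746, -0.665, -0.0, 0.0]
contact_force: [0.2, 0.9, -2.9]
gripper_width: 55.4
grasp_force: 64.2
```

Request:
{"op": "play_rows", "data": {
  "series": [
    [0,0,-0.5,0,0,0],
    [0,0,-0.5,0,0,0],
    [0,0,0,0,0,0]
  ]
}}

```text
clock: 30.92
position: [661.7, 169.6, 50.9]
ee_rot: [0.746, -0.665, -0.0, 0.0]
contact_force: [-0.6, 0.1, -2.3]
gripper_width: 55.1
grasp_force: 64.2
```

Request:
{"op": "play_rows", "data": {
  "series": [
    [0,0,-0.5,0,0,0],
    [0,0,-0.5,0,0,0],
    [0,0,0,0,0,0]
  ]
}}

```text
clock: 31.17
position: [661.8, 169.7, 50.7]
ee_rot: [0.746, -0.665, 0.0, -0.0]
contact_force: [-1.2, 0.1, 1.1]
gripper_width: 55.0
grasp_force: 64.6
```

Request:
{"op": "play_rows", "data": {
  "series": [
    [0,0,-0.3,0,0,0],
    [0,0,0,0,0,0]
  ]
}}

```text
clock: 31.33
position: [661.8, 169.6, 50.7]
ee_rot: [0.746, -0.665, 0.0, -0.0]
contact_force: [-3.3, -0.6, 4.5]
gripper_width: 54.7
grasp_force: 64.9
```

Request:
{"op": "play_rows", "data": {
  "series": [
    [0,0,0,0,0,0],
    [0,0,0,0,0,0],
    [0,0,0,0,0,0],
    [0,0,0,0,0,0],
    [0,0,0,0,0,0],
    [0,0,5,0,0,0],
    [0,0,12,0,0,0],
    [0,0,25,0,0,0],
    [0,0,30,0,0,0],
    [0,0,30,0,0,0],
    [0,0,25,0,0,0],
    [0,0,10,0,0,0],
    [0,0,0,0,0,0],
    [0,0,0,0,0,0]
  ],
  "gripper": 1
}}

```text
clock: 32.5
position: [661.4, 169.7, 187.1]
ee_rot: [0.746, -0.666, -0.0, -0.0]
contact_force: [0.3, 0.5, -1.3]
gripper_width: 85.3
grasp_force: 0.0
```

```bash
python3 - <<'E'
from h import *
d=snap("wrist","w7");e=snap("side","s7")
a=d["image"][60:400,80:480];b=cv2.resize(e["image"][120:320,120:400],None,fx=1.42,fy=1.42)
h=np.zeros((340,800,3),np.uint8);h[:,:400]=a;h[:b.shape[0],400:400+b.shape[1]]=b[:,:400]
cv2.imwrite("pics/m7.png",np.clip(h[:,:,::-1]*1.4,0,255).astype('uint8'))
E
```

```text
(no output)
```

View pics/m7.png

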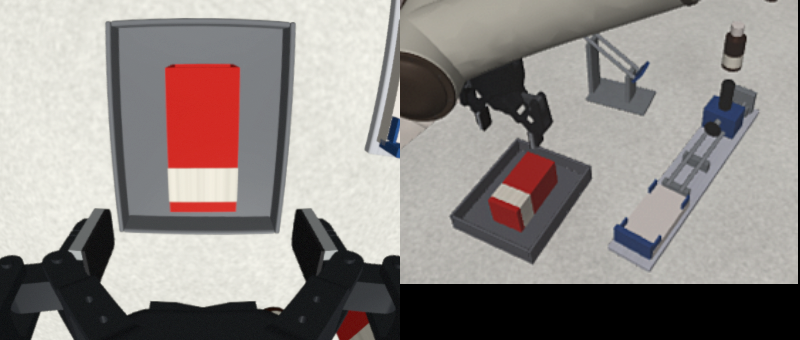

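The carton lies flat in the middle of the tray, the carriage is back, the bystanders are untouched and the gripper is clear.

```bash
python3 -c "
from bench import job_done;print(job_done())"
```

```text
the job is handed in; nothing more can be done
None
```

The job is handed in after about 32.5 s of the 72 s allowed: the bottle is boxed, the carriage drawn fully back, and the filled carton lies flat near the middle of the tray with the standing bottles and carton untouched.

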